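# Push a spoilt mandarin through the flap of the food-waste caddy

## Task

Put the spoilt mandarin on the caddy's tray into the food-waste caddy without picking it up: push the self-closing flap open at its tab with one fingertip, and while that finger holds it open gently push the mandarin over the tray's edge into the caddy with the other. Never push the mandarin onto the closed flap. When it has dropped in, let the flap swing fully shut, and leave the lemon, the mug and the tin where they are.

Things in the scene. Friction and masses are not known exactly. Their poses are not given: they have to be found in the camera images.
- caddy: White enamelled, slippery box fixed to the worktop, 250 x 170 x 150 mm high. Origin: on the worktop, straight below the flap's hinge, midway across the width; x points from the tray to the back, y left, z up. Its top, at z = 150 mm, is a flat tray from x = -120 mm to 0, then a hole to x = 80 mm (140 mm wide) that the flap closes, then a fixed cover to x = 130 mm.
- tray_edge (a point): Middle of the mandarin's lane at the tray's edge: (0, -30, 150) mm in the caddy's frame; same axes. Steel guide rails 8 mm high stand on the tray on both sides of the lane (caddy y = -66 and +6 mm) and across it near the front (x = -112 mm); fingers can pass over them.
- flap (a joint): Sprung metal flap, 74 mm long in x, 140 mm wide, flush with the tray when shut, hinged along y at the tray's edge (x = 0, z = 150 mm). 0 = shut; grows to 1.9 rad as its far end swings down into the box. A spring shuts it (0.11 N m shut, 0.2 N m wide open); the mandarin's weight does not open it. Open it by its tab.
- tab_top (a point): Middle of the top edge of the flap's push tab: a plate 44 mm wide (caddy y = 14 to 58 mm), 5 to 9 mm thick, that rises 56 mm from the hinge and, flap shut, leans 30 degrees back over the tray (top then at (-28, 36, 198) mm, caddy frame). Pushed in caddy +x it turns the flap open: upright at 0.52 rad. A fingertip 20 mm above the tray, pushed to 20 mm past the hinge, opens it about 1.3 rad.
- mandarin: The mandarin, 55 mm across and 48 mm high, about 64 g, standing on the tray between the rails. Origin at its underside; turns as it rolls.
- mandarin_center (a point): Centre of the mandarin, 24 mm above its underside. It starts 36 to 56 mm before the tray's edge.
- lemon: Lemon, 78 x 55 x 56 mm, on the chopping board at the right. Origin at its underside. Leave it.
- mug: Green and white mug, 86 x 121 x 99 mm, at the left. Origin at its underside. Leave it.
- tin: Food tin, 66 mm across, 86 mm high, at the right. Origin at its underside. Leave it.
Things that resemble listed ones, but are neither listed nor needed, are in the scene too. What is shaped like the mandarin but black or purple is not meant.

How it is judged (in metres and radians):
On the way, in this order (a step that is already met when the one before it is completed fails the run):
1. a finger holds the flap open while the mandarin is still on the tray (value of joint flap above 0.5 rad and contact force between the fingers and flap above 0.1 N and x of mandarin_center in the frame of caddy below 0 m and z of mandarin_center in the frame of caddy above 0.16 m), for 0.05 s.
2. the mandarin has dropped into the caddy while a finger still holds the flap open (z of mandarin_center in the frame of caddy between 0 and 0.1 m and x of mandarin_center in the frame of caddy between -0.12 and 0.13 m and y of mandarin_center in the frame of caddy between -0.085 and 0.085 m and value of joint flap above 0.5 rad and contact force between the fingers and flap above 0.1 N), for 0.05 s.
At the end, for the whole second after the job is handed in: The mandarin lies at rest inside the caddy (its centre under 100 mm above the worktop, within the walls), the flap is shut (under 0.08 rad), and lemon, mug and tin are within 30 mm of where they stood (z of mandarin_center in the frame of caddy between 0 and 0.1 m and x of mandarin_center in the frame of caddy between -0.12 and 0.13 m and y of mandarin_center in the frame of caddy between -0.085 and 0.085 m and value of joint flap below 0.08 rad and linear speed of mandarin below 0.05 m/s and distance of each of lemon, mug, tin from where it was at the start of the episode below 0.03 m); the robot touches nothing.
It fails at once if the mandarin is lifted (its centre more than 40 mm above the tray) (z of mandarin_center in the frame of caddy above 0.19 m).
It fails at once if the mandarin is pushed onto the flap while that is shut (x of mandarin_center in the frame of caddy above 0.008 m and z of mandarin_center in the frame of caddy above 0.16 m and value of joint flap below 0.3 rad).
It fails at once if the mandarin is squeezed or struck (over 15 N from the fingers) (contact force between the fingers and mandarin above 15 N).
It fails at once if the mandarin falls off the caddy (height (world z) of mandarin_center below 0.14 m and not (x of mandarin_center in the frame of caddy between -0.12 and 0.13 m and y of mandarin_center in the frame of caddy between -0.085 and 0.085 m)).
It fails at once if the lemon, the mug or the tin is disturbed (moved over 30 mm) (distance of any of lemon, mug, tin from where it was at the start of the episode above 0.03 m).
It also fails if it takes over 35 s, if anything falls off the work surface, if the arm or the gripper's body presses on something with over 40 N, if the wrist force passes 120 N, or if a joint passes its speed limit or range.

## Robot

A 6-joint arm with a two-finger parallel gripper is mounted at the origin on a cart in front of the work surface, level with it; the furniture and walls round the work are solid. World frame = base frame: x ahead of the robot, y to its left, z up, the work surface at z = 0. Lengths are in mm, angles in rad, forces in N, time in s.
With the tool pointing down it reaches from about 400 to 925 mm from the base axis. Payload 3.4 kg.
Tool frame: the origin (TCP) lies on the centre line of the jaws, within the pads' length; the fingertips stand env.nose_length ahead of it and the grasp point (between the pads) lies 11 mm behind it (env.nose_length is the distance from the TCP to the fingertips, in mm); z points along the fingers, y is the line along which they close (so a half turn about z gives the same grasp; the last joint's range is limited). The gripper opens to 85 mm and grips with 20 to 120 N. Pads are 22 mm wide; open, the fingers measure 114 mm over their backs; the gripper's body (76 mm by 85 mm) begins 54 mm behind the grasp point. The pads swing forward as they close: fully open they stand 13 mm farther back than shut.
Start: joints at [1.063, 0.307, 1.506, -0, 1.328, -0.073], TCP at [241.708, 521.736, 239.305] pointing down, gripper open.
Joint ranges: [-3.12, 3.12], [-1.05, 2.28], [0.14, 2.33], [-1.42, 4.57], [0.1, 2.73], [-2.68, 2.68]. Speed limits (rad/s): [2.57, 2.57, 3.14, 3.14, 3.14, 3.14].

## Interface

Orientations are given as a 3x3 rotation matrix whose columns are the frame's x, y, z axes.
In Python, from station import env gives the robot as it stands.
- The arm moves only by the shell command python3 -m creep 'ROWS'. ROWS is JSON, a list of rows, each an object with "turn": the turn, a rotation vector about the world's x, y, z in degrees, a list of three; "translation": the shift along the world's x, y, z in mm, a list of three; "jaw": the opening, from 0 (shut) to 1 (fully open). A call has 1 to 20 rows; each row shifts and turns the commanded pose from where the row before left it; what a row does not reach is not made up. A row lasts 1/12 s, in which the tool goes at most 41.7 mm and 7.16 degrees, less where a joint would pass 70% of its speed; a pose out of reach is approached as far as the arm can. A call with a gripper value outside its range is refused whole. The fingers move at their own pace and stop on an object; the grip force is fixed at half the most. Time passes only in rows, so rows that do not move let the fingers close. It gives the time, the measured TCP pose, the force, the opening and the grip force at its end, in the units of the state.
- env.observe(): the state, without advancing time (a new reading comes with each control period).
- env.grab_frame(name): name is "side" or "top" or "wrist"; returns a dict with "pixels" (400x640x3 uint8, blue, green, red), "camera_matrix" (3x3 intrinsics, pixels), "extrinsics" (4x4, takes a point from world to camera coordinates); the wrist camera has in their place "T_tool_cam" (4x4, takes a point from camera to tool coordinates, whose origin is the TCP and whose axes are the flange's). Camera axes: x right, y down, z forward; pixel columns grow to the right and rows downward; lengths in mm; the calibration is good to about 2 mm. A picture is of the moment at which its call begins: read the wrist's pose just before it. There is no depth.
- env.hand_in(): hands the job in; it is judged then, once.
The state is a dict: "time": time; "qpos": joint angles; "joint_vel": joint speeds; "joint_efforts": joint torques, N m; "tcp_pos": TCP position; "eef_rot": TCP orientation; "ft_force": force on the tool from outside, world axes, zero at the start; "wrist_torque": the same for the moment, N m; "opening": finger opening in mm; "grip_force": force on a finger pad.
Only numpy, scipy, OpenCV 4.12 (cv2) and the standard library are available. Lean on these libraries where they do the work, as an engineer would, in place of code of your own. Each camera call takes 0.05 s, during which the arm holds its last target. There are 200 camera calls.

## Working session

There is one attempt and no reset: what is moved stays moved. The work goes in short steps, Python scripts to look and compute and a shell command to move; the robot and the scene stay as the last step left them, time stands still between calls to the robot, and variables do not carry over. Pictures are saved under pics/ and viewed, at most 10 in all, crops included, and the job is handed in when it is done.

```bash
mkdir -p pics
python3 - <<'E'
from station import env
import cv2,numpy as np
for n in("top","side"):
    f=env.grab_frame(n); cv2.imwrite(f"pics/{n}0.png",f["pixels"]); print(np.round(f["camera_matrix"],1).tolist(),np.round(f["extrinsics"],3).tolist())
s=env.observe(); print(env.nose_length,s["tcp_pos"],np.round(s["eef_rot"],3).tolist(),s["opening"],s["time"])
E
```

```text
[[474.8, 0.0, 317.1], [0.0, 474.8, 207.4], [0.0, 0.0, 1.0]] [[0.015, -0.999, 0.029, -91.212], [-0.991, -0.019, -0.131, 549.281], [0.131, -0.027, -0.991, 1358.222], [0.0, 0.0, 0.0, 1.0]]
[[440.3, 0.0, 315.8], [0.0, 440.3, 198.7], [0.0, 0.0, 1.0]] [[0.896, -0.444, -0.016, -480.081], [-0.278, -0.532, -0.8, 242.042], [0.347, 0.721, -0.6, 1484.75], [0.0, 0.0, 0.0, 1.0]]
8.0 [241.40038706 521.19385084 238.49648274] [[-0.907, 0.42, -0.001], [0.42, 0.907, -0.002], [0.0, -0.002, -1.0]] 85.27385562967508 0.1
```

View pics/top0.png

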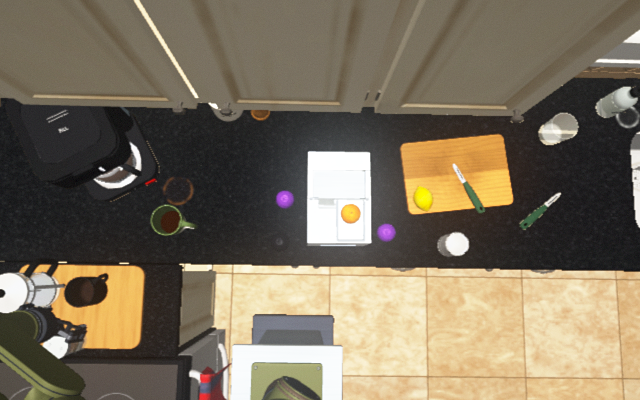

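View pics/side0.png

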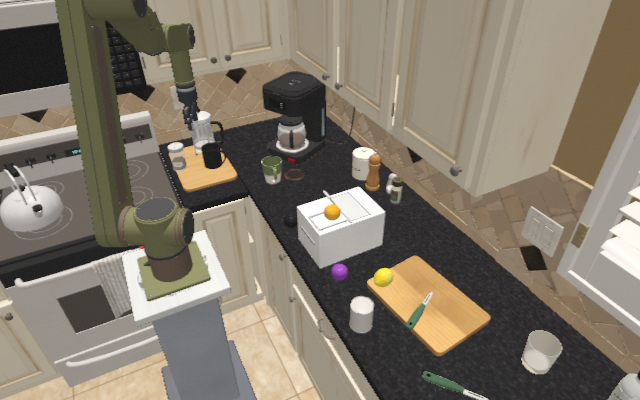

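Top view: the caddy covers about (307..371, 152..245), with the mandarin at (351,213). I'll enlarge the caddy in both views.

Run:
```python
import cv2,numpy as np
a=cv2.imread("pics/top0.png")[145:255,295:385]; b=cv2.imread("pics/side0.png")[180:270,290:390]
a=cv2.resize(a,None,fx=5,fy=5,interpolation=2); b=cv2.resize(b,(350,315),interpolation=2)
c=np.zeros((550,800,3),np.uint8); c[:550,:450]=a; c[:315,450:]=b; cv2.imwrite("pics/z.png",c)
```

```text
(no output)
```

View pics/z.png

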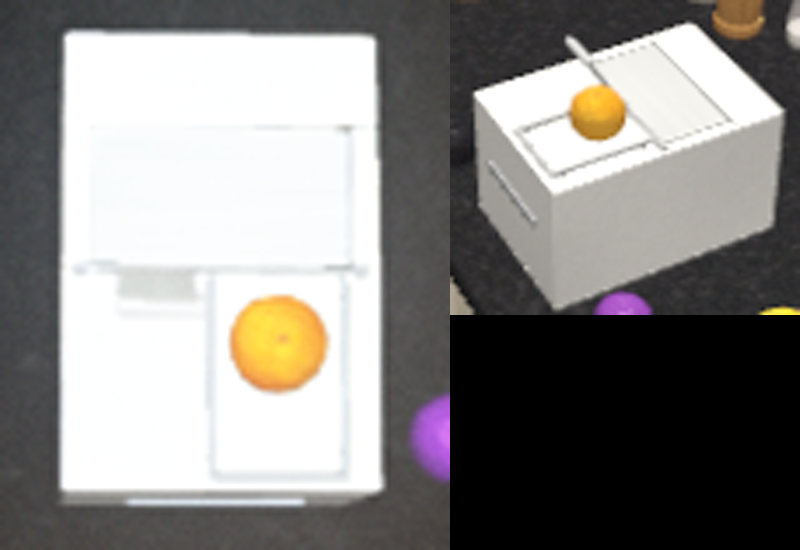

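Top crop: tray-top corners at (64,32), (376,35), (381,490), (61,491); mandarin at (279,343), tab (118..197, 268..312). Side crop: corners at (475,95), (552,193), (783,108), (690,24); mandarin at (598,112).

```bash
cat > h.py <<'E'
from station import env
import numpy as np,cv2
from scipy.optimize import least_squares
def proj(f,P):
    E=np.array(f["extrinsics"]);c=np.atleast_2d(P)@E[:3,:3].T+E[:3,3];p=c@np.array(f["camera_matrix"]).T;return p[:,:2]/p[:,2:]
def c2w(p,P):
    c,s=np.cos(p[2]),np.sin(p[2]);P=np.atleast_2d(P).astype(float);return np.c_[p[0]+c*P[:,0]-s*P[:,1],p[1]+s*P[:,0]+c*P[:,1],P[:,2]]
E
python3 - <<'E'
from h import *
t,s=env.grab_frame("top"),env.grab_frame("side")
# FL FR BR BL
C=[[-120,85,150],[-120,-85,150],[130,-85,150],[130,85,150]]
T=np.array([[61,491],[381,490],[376,35],[64,32]])/5+[295,145]
S=(np.array([[475,95],[552,193],[783,108],[690,24]])-[450,0])/3.5+[290,180]
r=least_squares(lambda p:np.r_[(proj(t,c2w(p,C))-T).ravel(),(proj(s,c2w(p,C))-S).ravel()],[500,-80,0],x_scale=[100,100,.1],loss="soft_l1")
print(r.x,r.fun.round(1))
m=least_squares(lambda q:np.r_[(proj(t,q)-(np.array([279,343])/5+[295,145])).ravel(),(proj(s,q)-((np.array([598,112])-[450,0])/3.5+[290,180])).ravel()],[480,-100,174],x_scale=100)
d=m.x[:2]-r.x[:2];c,n=np.cos(r.x[2]),np.sin(r.x[2])
print(m.x,m.fun.round(1),"in caddy",c*d[0]+n*d[1],-n*d[0]+c*d[1])
E
```

```text
[ 5.60423253e+02 -1.36929878e+02  1.46816058e-02] [ 0.1 -0.1 -0.6  0.2 -0.8  0.2 -0.2  0.3 -0.3 -0.2  0.7  1.1  0.8  1.8
  0.6 -0. ]
[ 516.80643863 -166.79573254  179.61224778] [-0.   0.1  0.1 -0. ] in caddy -44.05057653943261 -29.222293944177817
```

```bash
python3 -m creep '[{"turn":[0,0,-1.4],"translation":[10,-23,3],"jaw":1},{"turn":[0,0,-1.4],"translation":[10,-23,3],"jaw":1},{"turn":[0,0,-1.4],"translation":[10,-23,3],"jaw":1},{"turn":[0,0,-1.4],"translation":[10,-23,3],"jaw":1},{"turn":[0,0,-1.4],"translation":[10,-23,3],"jaw":1},{"turn":[0,0,-1.4],"translation":[10,-23,3],"jaw":1},{"turn":[0,0,-1.4],"translation":[10,-23,3],"jaw":1},{"turn":[0,0,-1.4],"translation":[10,-23,3],"jaw":1},{"turn":[0,0,-1.4],"translation":[10,-23,3],"jaw":1},{"turn":[0,0,-1.4],"translation":[10,-23,3],"jaw":1},{"turn":[0,0,-1.4],"translation":[10,-23,3],"jaw":1},{"turn":[0,0,-1.4],"translation":[10,-23,3],"jaw":1},{"turn":[0,0,-1.4],"translation":[10,-23,3],"jaw":1},{"turn":[0,0,-1.4],"translation":[10,-23,3],"jaw":1},{"turn":[0,0,0],"translation":[0,0,0],"jaw":1}]'
```

```text
time: 1.45
tcp_pos: [383.3, 196.6, 281.8]
eef_rot: [[-0.711, 0.703, 0.002], [0.703, 0.711, -0.002], [-0.003, -0.0, -1.0]]
ft_force: [-0.1, 0.7, 0.4]
opening: 85.5
grip_force: 0.0
```

```bash
python3 -m creep '[{"turn":[0,0,0],"translation":[5,-25,0],"jaw":1},{"turn":[0,0,0],"translation":[5,-25,0],"jaw":1},{"turn":[0,0,0],"translation":[5,-25,0],"jaw":1},{"turn":[0,0,0],"translation":[5,-25,0],"jaw":1},{"turn":[0,0,0],"translation":[5,-25,0],"jaw":1},{"turn":[0,0,0],"translation":[5,-25,0],"jaw":1},{"turn":[0,0,0],"translation":[5,-25,0],"jaw":1},{"turn":[0,0,0],"translation":[5,-25,0],"jaw":1},{"turn":[0,0,0],"translation":[5,-25,0],"jaw":1},{"turn":[0,0,0],"translation":[5,-25,0],"jaw":1},{"turn":[0,0,0],"translation":[5,-25,0],"jaw":1},{"turn":[0,0,0],"translation":[5,-25,0],"jaw":1},{"turn":[0,0,0],"translation":[5,-25,0],"jaw":1},{"turn":[0,0,0.5],"translation":[2,0,-30],"jaw":1},{"turn":[0,0,0],"translation":[0,0,-30],"jaw":1},{"turn":[0,0,0],"translation":[0,0,-28],"jaw":1},{"turn":[0,0,0],"translation":[0,0,0],"jaw":1}]'
python3 - <<'E'
from h import *
f=env.grab_frame("side");a=f["pixels"][150:270,260:400]
t=env.grab_frame("top")["pixels"][145:265,275:395]
cv2.imwrite("pics/s1.png",np.hstack([cv2.resize(a,(467,400),interpolation=2),cv2.resize(t,(333,400)[::1],interpolation=2)]))
E
```

```text
time: 2.87
tcp_pos: [444.8, -123.6, 188.5]
eef_rot: [[-0.72, 0.694, -0.01], [0.694, 0.72, 0.004], [0.01, -0.004, -1.0]]
ft_force: [-0.9, -0.1, 0.8]
opening: 85.4
grip_force: 0.0
```

View pics/s1.png

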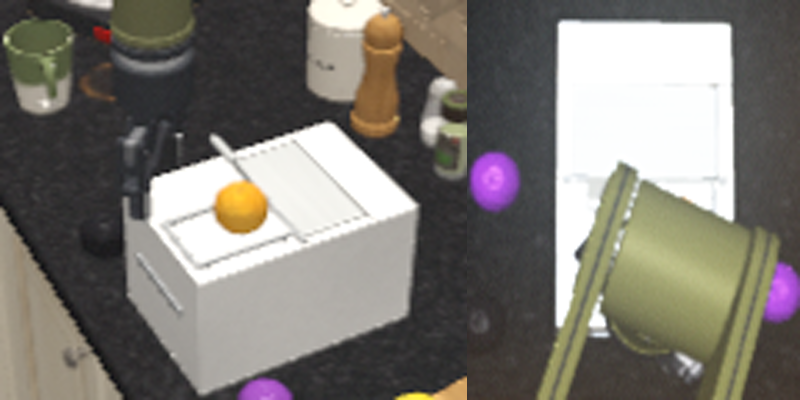

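The side view shows one finger near the tray's front edge, (135,215) in the crop, clear of the tab and mandarin. I'll compare that with the predicted fingertips.

Run:
```python
from h import *
s=env.observe();f=env.grab_frame("side");p=s["tcp_pos"];R=np.array(s["eef_rot"]);print(p.round(1),R.round(3).tolist())
for k in(-1,1):
  for z in(8,-5):
    P=p+R@[0,k*49.5,z];print(k,z,P.round(1),((proj(f,P)[0]-[260,150])*467/140).round())
P=p;c=[560.4,-136.9,.0147]
d=P[:2]-c[:2];print("tcp caddy",d[0]+.0147*d[1],d[1]-.0147*d[0])
w=env.grab_frame("wrist");cv2.imwrite("pics/w1.png",w["pixels"])
```

```text
[ 448.1 -124.6  192.8] [[-0.72, 0.694, -0.003], [0.694, 0.72, 0.001], [0.003, -0.001, -1.0]]
-1 8 [ 413.7 -160.3  184.8] [143. 230.]
-1 -5 [ 413.8 -160.3  197.8] [143. 219.]
1 8 [482.4 -89.  184.7] [175. 170.]
1 -5 [482.5 -89.  197.7] [175. 159.]
tcp caddy -112.11387206688168 13.926654892453026
```

View pics/w1.png

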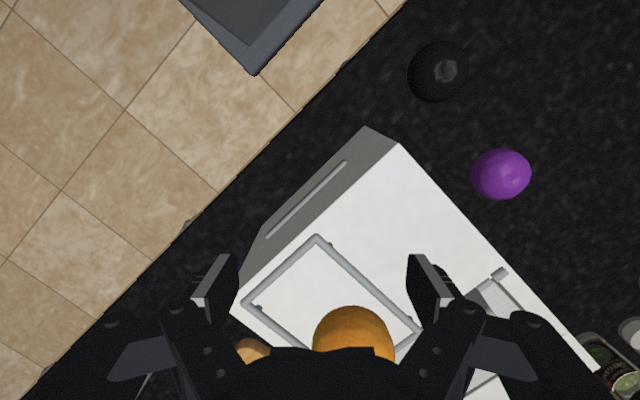

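Wrist view: the front (right) finger's tip face spans about (193..237, 255..308), and the other (408..455, 255..300). The mandarin is at (353,345), with the rails visible. I'll check the tip height with the calibration.

Run:
```python
from h import *
w=env.grab_frame("wrist");T=np.linalg.inv(w["T_tool_cam"]);K=np.array(w["camera_matrix"])
for y in(-42.7,42.7,-52,52):
  for x in(-11,11):
    for z in(8,-5):
      c=T@[x,y,z,1];q=K@c[:3];print(y,x,z,(q[:2]/q[2]).round())
print(env.observe()["tcp_pos"])
```

```text
-42.7 -11 8 [245. 273.]
-42.7 -11 -5 [239. 287.]
-42.7 11 8 [242. 237.]
-42.7 11 -5 [235. 249.]
42.7 -11 8 [397. 273.]
42.7 -11 -5 [404. 287.]
42.7 11 8 [401. 237.]
42.7 11 -5 [407. 249.]
-52 -11 8 [228. 273.]
-52 -11 -5 [221. 287.]
-52 11 8 [224. 237.]
-52 11 -5 [216. 249.]
52 -11 8 [414. 273.]
52 -11 -5 [421. 287.]
52 11 8 [418. 237.]
52 11 -5 [426. 249.]
[ 450.28805613 -125.52409169  195.12759914]
```

```bash
python3 -m creep '[{"turn":[0,0,0],"translation":[0,-2,-12],"jaw":1},{"turn":[0,0,0],"translation":[0,-3,-12],"jaw":1},{"turn":[0,0,0],"translation":[0,0,-12],"jaw":1},{"turn":[0,0,0],"translation":[0,0,0],"jaw":1},{"turn":[0,0,0],"translation":[4,0,0],"jaw":1},{"turn":[0,0,0],"translation":[4,0,0],"jaw":1},{"turn":[0,0,0],"translation":[4,0,0],"jaw":1},{"turn":[0,0,0],"translation":[4,0,0],"jaw":1},{"turn":[0,0,0],"translation":[4,0,0],"jaw":1},{"turn":[0,0,0],"translation":[4,0,0],"jaw":1},{"turn":[0,0,0],"translation":[4,0,0],"jaw":1},{"turn":[0,0,0],"translation":[4,0,0],"jaw":1},{"turn":[0,0,0],"translation":[4,0,0],"jaw":1},{"turn":[0,0,0],"translation":[4,0,0],"jaw":1},{"turn":[0,0,0],"translation":[4,1,0],"jaw":1},{"turn":[0,0,0],"translation":[4,0,0],"jaw":1},{"turn":[0,0,0],"translation":[4,0,0],"jaw":1},{"turn":[0,0,0],"translation":[4,0,0],"jaw":1},{"turn":[0,0,0],"translation":[0,0,0],"jaw":1},{"turn":[0,0,0],"translation":[0,0,0],"jaw":1}]'
python3 - <<'E'
from h import *
f=env.grab_frame("side");a=f["pixels"][150:270,270:400]
s=env.observe();print(s["tcp_pos"],s["ft_force"])
w=env.grab_frame("wrist")["pixels"]
cv2.imwrite("pics/s2.png",np.hstack([cv2.resize(a,(433,400),interpolation=2),w[100:400,160:520]] if 0 else [cv2.resize(a,(400,400),interpolation=2),cv2.resize(w[80:400,160:480],(400,400))]))
E
```

```text
time: 4.78
tcp_pos: [508.1, -130.1, 161.2]
eef_rot: [[-0.72, 0.694, 0.008], [0.694, 0.72, -0.002], [-0.008, 0.004, -1.0]]
ft_force: [-3.6, -0.5, 19.9]
opening: 85.6
grip_force: 6.8
[ 507.97865954 -130.16542349  161.1139339 ] [-2.891691   -0.6482862  19.45941995]
```

View pics/s2.png

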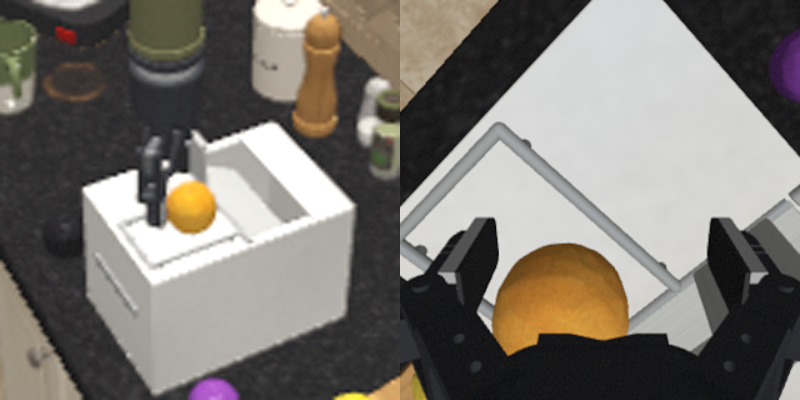

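The flap is open to about upright, and the mandarin is still on the tray ahead of the right finger. There is a 20 N upward force, so I'll raise the tool a little and see.

```bash
python3 -m creep '[{"turn":[0,0,0],"translation":[0,0,3],"jaw":1},{"turn":[0,0,0],"translation":[0,0,2],"jaw":1},{"turn":[0,0,0],"translation":[0,0,0],"jaw":1}]'; python3 -m creep '[{"turn":[0,0,0],"translation":[3,0,0],"jaw":1},{"turn":[0,0,0],"translation":[3,0,0],"jaw":1},{"turn":[0,0,0],"translation":[0,0,0],"jaw":1}]'
```

```text
time: 5.13
tcp_pos: [504.8, -129.6, 163.1]
eef_rot: [[-0.72, 0.694, 0.001], [0.694, 0.72, -0.001], [-0.001, -0.0, -1.0]]
ft_force: [-2.7, -1.5, 4.9]
opening: 85.6
grip_force: 2.8
time: 5.38
tcp_pos: [512.1, -129.6, 163.0]
eef_rot: [[-0.72, 0.694, 0.002], [0.694, 0.72, -0.001], [-0.002, 0.001, -1.0]]
ft_force: [-2.2, -1.2, 8.3]
opening: 85.7
grip_force: 3.3
```

```bash
python3 -m creep '[{"turn":[0,0,0],"translation":[3,0,1],"jaw":1},{"turn":[0,0,0],"translation":[3,0,1],"jaw":1},{"turn":[0,0,0],"translation":[3,0,0],"jaw":1},{"turn":[0,0,0],"translation":[3,0,0],"jaw":1},{"turn":[0,0,0],"translation":[0,0,0],"jaw":1},{"turn":[0,0,0],"translation":[0,0,0],"jaw":1}]'
python3 - <<'E'
from h import *
f=env.grab_frame("side");a=f["pixels"][150:270,270:400]
s=env.observe();print(s["tcp_pos"],s["ft_force"])
w=env.grab_frame("wrist")["pixels"]
cv2.imwrite("pics/s3.png",np.hstack([cv2.resize(a,(400,400),interpolation=2),cv2.resize(w[80:400,160:480],(400,400))]))
E
```

```text
time: 5.88
tcp_pos: [521.8, -129.2, 163.6]
eef_rot: [[-0.72, 0.694, -0.003], [0.694, 0.72, 0.0], [0.002, -0.002, -1.0]]
ft_force: [-4.8, -1.2, 3.4]
opening: 85.2
grip_force: 2.5
[ 521.72308356 -129.18695855  163.6500721 ] [-4.29277439 -2.24026477  2.79955106]
```

View pics/s3.png

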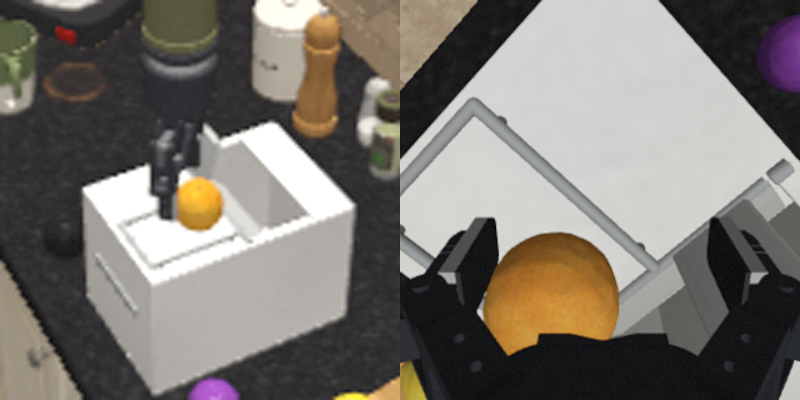

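The flap is open about 1 rad and the right finger has reached the mandarin, which is still on the tray. I'll keep pushing gently.

```bash
python3 -m creep '[{"turn":[0,0,0],"translation":[3,0,0],"jaw":1},{"turn":[0,0,0],"translation":[3,0,0],"jaw":1},{"turn":[0,0,0],"translation":[3,0,0],"jaw":1},{"turn":[0,0,0],"translation":[3,0,0],"jaw":1},{"turn":[0,0,0],"translation":[3,0,0],"jaw":1},{"turn":[0,0,0],"translation":[3,0,0],"jaw":1},{"turn":[0,0,0],"translation":[3,0,0],"jaw":1},{"turn":[0,0,0],"translation":[0,0,0],"jaw":1},{"turn":[0,0,0],"translation":[0,0,0],"jaw":1}]'
python3 - <<'E'
from h import *
f=env.grab_frame("side");a=f["pixels"][150:270,270:400]
s=env.observe();print(s["tcp_pos"],s["ft_force"])
w=env.grab_frame("wrist")["pixels"]
cv2.imwrite("pics/s4.png",np.hstack([cv2.resize(a,(400,400),interpolation=2),cv2.resize(w[80:400,160:480],(400,400))]))
E
```

```text
time: 6.73
tcp_pos: [540.4, -128.3, 162.7]
eef_rot: [[-0.72, 0.694, -0.007], [0.694, 0.72, 0.002], [0.007, -0.004, -1.0]]
ft_force: [-6.7, -0.1, 2.2]
opening: 85.6
grip_force: 3.1
[ 540.42425188 -128.32371807  162.80376088] [-7.15895979 -0.00975525  1.5638516 ]
```

View pics/s4.png

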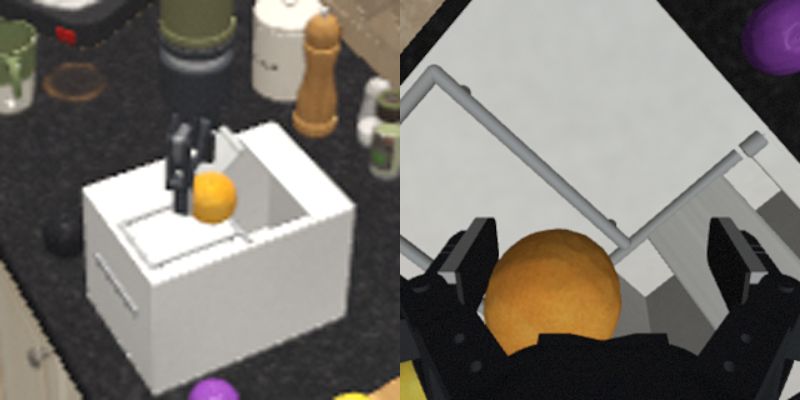

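The flap is open further, and the mandarin is moving with the finger and nearing the edge. I'll continue in the same way.

```bash
python3 -m creep '[{"turn":[0,0,0],"translation":[3,0,0],"jaw":1},{"turn":[0,0,0],"translation":[3,0,0],"jaw":1},{"turn":[0,0,0],"translation":[3,0,0],"jaw":1},{"turn":[0,0,0],"translation":[3,0,0],"jaw":1},{"turn":[0,0,0],"translation":[3,0,0],"jaw":1},{"turn":[0,0,0],"translation":[3,0,0],"jaw":1},{"turn":[0,0,0],"translation":[0,0,0],"jaw":1},{"turn":[0,0,0],"translation":[0,0,0],"jaw":1},{"turn":[0,0,0],"translation":[0,0,0],"jaw":1},{"turn":[0,0,0],"translation":[0,0,0],"jaw":1}]'
python3 - <<'E'
from h import *
f=env.grab_frame("side");a=f["pixels"][150:270,270:400]
s=env.observe();print(s["tcp_pos"],s["ft_force"])
w=env.grab_frame("wrist")["pixels"]
cv2.imwrite("pics/s5.png",np.hstack([cv2.resize(a,(400,400),interpolation=2),cv2.resize(w[80:400,160:480],(400,400))]))
E
```

```text
time: 7.67
tcp_pos: [561.0, -128.8, 164.0]
eef_rot: [[-0.72, 0.694, -0.001], [0.694, 0.72, 0.001], [0.001, -0.0, -1.0]]
ft_force: [-5.4, 1.5, 2.4]
opening: 85.2
grip_force: 2.1
[ 561.2053927  -128.85763469  164.12359128] [-4.67713638  1.28367833  2.3486414 ]
```

View pics/s5.png

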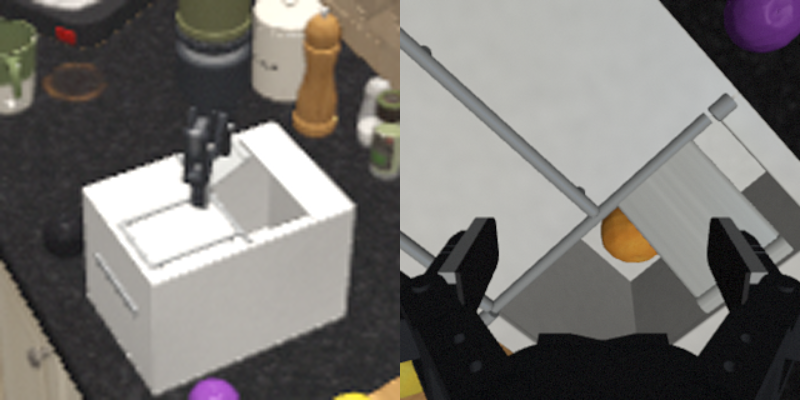

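The mandarin has dropped: it lies on the box floor at (628,235) in the wrist crop, with the finger still holding the tab. Now I'll back off, and the flap follows shut.

```bash
python3 -m creep '[{"turn":[0,0,0],"translation":[-5,0,2],"jaw":1},{"turn":[0,0,0],"translation":[-5,0,2],"jaw":1},{"turn":[0,0,0],"translation":[-5,0,2],"jaw":1},{"turn":[0,0,0],"translation":[-5,0,2],"jaw":1},{"turn":[0,0,0],"translation":[-6,0,1],"jaw":1},{"turn":[0,0,0],"translation":[-6,0,1],"jaw":1},{"turn":[0,0,0],"translation":[-6,0,1],"jaw":1},{"turn":[0,0,0],"translation":[-6,0,1],"jaw":1},{"turn":[0,0,0],"translation":[-6,0,0],"jaw":1},{"turn":[0,0,0],"translation":[-6,0,0],"jaw":1},{"turn":[0,0,0],"translation":[-6,0,0],"jaw":1},{"turn":[0,0,0],"translation":[-6,0,0],"jaw":1},{"turn":[0,0,0],"translation":[-8,0,0],"jaw":1},{"turn":[0,0,0],"translation":[-8,0,0],"jaw":1},{"turn":[0,0,0],"translation":[-8,0,0],"jaw":1},{"turn":[0,0,0],"translation":[-10,0,0],"jaw":1},{"turn":[0,0,0],"translation":[-10,0,0],"jaw":1},{"turn":[0,0,0],"translation":[0,0,20],"jaw":1},{"turn":[0,0,0],"translation":[0,0,25],"jaw":1},{"turn":[0,0,0],"translation":[0,0,25],"jaw":1}]'
python3 -m creep '[{"turn":[0,0,0],"translation":[0,0,20],"jaw":1},{"turn":[0,0,0],"translation":[0,0,0],"jaw":1},{"turn":[0,0,0],"translation":[0,0,0],"jaw":1},{"turn":[0,0,0],"translation":[0,0,0],"jaw":1},{"turn":[0,0,0],"translation":[0,0,0],"jaw":1},{"turn":[0,0,0],"translation":[0,0,0],"jaw":1}]'
python3 - <<'E'
from h import *
a=env.grab_frame("side")["pixels"][150:270,270:400]
w=env.grab_frame("wrist")["pixels"]
cv2.imwrite("pics/s6.png",np.hstack([cv2.resize(a,(400,400),interpolation=2),cv2.resize(w[80:400,160:480],(400,400))]))
E
```

```text
time: 9.43
tcp_pos: [448.3, -129.0, 246.6]
eef_rot: [[-0.72, 0.694, -0.002], [0.694, 0.72, 0.001], [0.002, -0.001, -1.0]]
ft_force: [1.5, -0.5, 0.1]
opening: 85.3
grip_force: 0.0
time: 9.93
tcp_pos: [448.8, -128.9, 265.0]
eef_rot: [[-0.72, 0.694, -0.003], [0.694, 0.72, 0.001], [0.003, -0.001, -1.0]]
ft_force: [0.3, -0.0, -0.4]
opening: 85.3
grip_force: 0.0
```

View pics/s6.png

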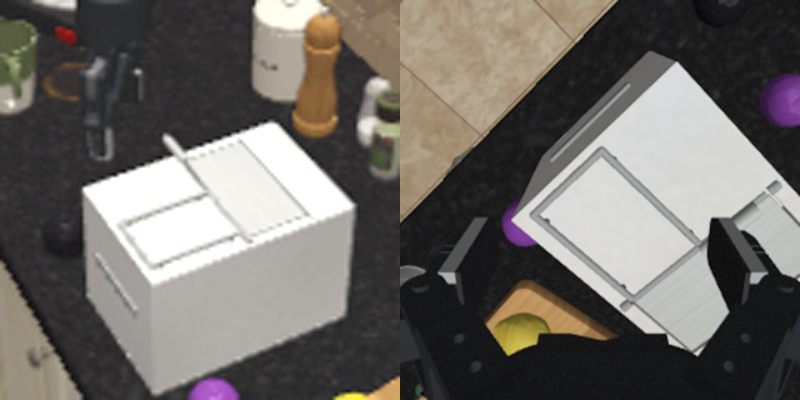

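The flap is shut, the tray is empty, and the robot is clear of everything.

```bash
python3 -c "
from station import env
print(env.hand_in())"
```

```text
the job is handed in; nothing more can be done
None
```

The mandarin dropped into the caddy while a finger held the flap open, the flap is shut again, the lemon, mug and tin were not touched, and I handed the job in at about 10 s; it returned no verdict.

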